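Blank off the spare pocket of a soap mould

TASK

The last pocket of the pink soap mould is not needed, so blank it off: first press the blue cap of the release-spray bottle beside it fully down and let it spring back up, then put the teal blanking insert, grip rib up, into the empty pocket and press it down, together with the pocket's raised push-out floor, until its top face is flush with the mould's rim. Let go of it; do not touch the fresh amber soap in the other pocket, and leave the soap bar, jug, pot and spatula where they are.

Things in the scene. Friction and masses are not known exactly. Their poses are not given: they have to be found in the camera images.
- station: Fixed 8 mm plywood board carrying a pink two-pocket mould and a white spray bottle (64 mm diameter, clamp 76 mm, axis at y +150 mm). Origin: on the table, straight below the centre of the empty pocket; z up. The mould spans x -46..126, y -64..64 mm; its rim is 54 mm above the table. The pocket full of amber soap is centred at x +80 mm
- pocket_rim (a point): Centre of the mouth of the empty pocket, at rim height (54 mm above the table); axes as station. The pocket is 70 mm along x and 106 mm along y, with square edges
- fresh_soap: Amber soap, still setting, in the other pocket: 70 x 106 mm, its surface 4 mm below the rim; origin 34 mm below the rim, at the pocket's centre. Not to be touched
- pusher (a joint): Pale pink push-out floor of the empty pocket, m: 0 = raised, its top 10 mm below the rim; 0.014 = fully down at its stop, 24 mm below the rim. Stiff: it slides down under about 11 N and stays where it is left; it does not sink under the insert's weight
- spray_cap (a joint): Blue spray cap of the bottle, m: 0 = up, 0.008 = fully down; a spring pushes it up, fully down takes about 4 N
- cap_top (a point): Centre of the flat top of the blue spray cap (38 mm diameter), 168 mm above the table when up; moves with the cap
- insert: Teal blanking insert, 120 g: a block 64 (x) x 100 (y) x 24 mm with a grip rib on its top, 50 (x) x 16 (y) x 30 mm high, centred. Origin: centre of the underside; z up. Starts on the steel tray. Fits the pocket either way round, with 3 mm to spare on each side
- insert_face (a point): Centre of the insert block's top face, at the foot of the rib, 24 mm above its underside; this face ends level with the mould's rim
- tray: Fixed steel tray 240 (x) x 180 (y) mm, walls 4 mm thick and 14 mm high, floor 4 mm; origin on the table, 50 mm to -x of the tray's centre, below the place where the insert lies
- soap_bar: Finished cream soap bar, 60 x 90 x 26 mm, lying on the tray; origin at the centre of its underside. Bystander
- jug: Clear plastic jug with a handle at +y, 90 mm diameter, 120 mm high; origin at the centre of its underside. Bystander
- pot: Steel pot, 200 mm diameter, 140 mm high; origin at the centre of its underside. Bystander
- spatula: White-handled spatula, 240 mm long, lying flat. Bystander
Mind the look-alikes: they are no part of the job. Of the things like the insert, leave any that is brown or purple; of the rest the larger one is meant.

How it is judged (in metres and radians):
On the way, in this order (a step that is already met when the one before it is completed fails the run):
1. The spray cap is pressed down (value of joint spray_cap above 0.006 m), for 0.05 s.
2. The spray cap is let up again (value of joint spray_cap below 0.002 m), for 0.1 s.
3. The insert is pressed flush into the empty pocket (z of insert_face in the frame of pocket_rim between -0.003 and 0.002 m and horizontal distance between insert_face and pocket_rim below 0.005 m and angle between insert's own z axis and vertical below 0.05 rad and angle between the x axis of insert and the x axis of station, either way round below 0.1 rad), for 0.2 s.
At the end, for the whole second after the job is handed in: The insert lies still and released in the empty pocket, rib up, level within 0.05 rad, its top face no more than 2 mm above and 3 mm below the rim, centred within 5 mm and aligned within 0.1 rad; the spray cap is up (all of step 3 and linear speed of insert below 0.02 m/s and value of joint spray_cap below 0.002 m); the robot touches nothing.
It fails at once if The fresh soap in the other pocket is touched (contact force between fresh_soap and anything else above 1 N).
It fails at once if A bystander (soap bar, jug, pot, spatula) is shifted more than 25 mm, or the jug or pot tipped (distance of any of soap_bar, jug, pot, spatula from where it was at the start of the episode above 0.025 m or angle between any of jug, pot's own z axis and vertical above 0.3 rad).
It also fails if it takes over 56 s, if anything falls off the work surface, if the arm or the gripper's body presses on something with over 40 N, if the wrist force passes 120 N, or if a joint passes its speed limit or range.

ROBOT

A 6-joint arm with a two-finger parallel gripper is mounted at the origin on the work surface. World frame = base frame: x ahead of the robot, y to its left, z up, the work surface at z = 0. Lengths are in mm, angles in rad, forces in N, time in s.
With the tool pointing down it reaches from about 275 to 1000 mm from the base axis. Payload 8.4 kg.
Tool frame: the origin (TCP) lies midway between the tips of the shut fingers; the grasp point (between the pads) lies 19 mm behind it; z points along the fingers, y is the line along which they close (so a half turn about z gives the same grasp; the last joint's range is limited). The gripper opens to 85 mm and grips with 20 to 120 N. Pads are 22 mm wide; open, the fingers measure 114 mm over their backs; the gripper's body (76 mm by 85 mm) begins 54 mm behind the grasp point. The pads swing forward as they close: fully open they stand 13 mm farther back than shut.
Start: joints at [1.3, 0.353, 1.633, -0, 1.155, -0.002], TCP at [165.983, 602.559, 231.281] pointing down, gripper open.
Joint ranges: [-2.63, 2.63], [-0.92, 2.1], [0.06, 2.66], [-1.3, 4.44], [0, 2.69], [-3.02, 3.02]. Speed limits (rad/s): [2.22, 2.22, 2.79, 3.14, 3.14, 3.14].

INTERFACE

Orientations are given as [roll, pitch, yaw] about the fixed x, y, z axes, in that order (R = Rz(yaw) Ry(pitch) Rx(roll)).
In Python, from rig import r, cams gives the robot as it stands. The module is installed in compiled form; this text tells all that it offers.
- The arm moves only by the tool send_rows, never from a script. Its argument "targets" is one flat list of numbers, 7 for each row, row after row: the shift along the tool's x, y, z in m, then the turn, a rotation vector about the tool's x, y, z in rad, then the opening, from -1 (shut) to 1 (fully open). In form: [tx, ty, tz, wx, wy, wz, fingers, tx, ty, tz, wx, wy, wz, fingers, ...]. A call has 1 to 12 rows; each row is the pose to reach, as a shift and turn from the pose commanded when the call began, along the tool's axes at that moment; what a row does not reach only later rows make up. A row lasts 1/12 s, in which the tool goes at most 41.7 mm and 7.16 degrees, less where a joint would pass 70% of its speed; a pose out of reach is approached as far as the arm can. A call with a gripper value outside its range is refused whole. The fingers move at their own pace and stop on an object; "grip_force" is the grip in N (left out, the last holds). Time passes only in rows, so rows that repeat a pose let the fingers close. It gives the time, the measured TCP pose, the force, the opening and the grip force at its end, in the units of the state.
- r.sense(): the state, without advancing time (a new reading comes with each control period).
- cams.grab_frame(name): name is "scene" or "top" or "wrist"; returns a dict with "color" (420x560x3 uint8, blue, green, red), "fx", "fy", "cx", "cy" (pixels), "k1" (the pictures are not rectified: a ray, as slopes to the right and down, at radius r is drawn at 1 + k1 r^2 times it, then the intrinsics apply), "xyz" and "attitude" of the camera in the world. Camera axes: x right, y down, z forward; pixel columns grow to the right and rows downward; lengths in mm; the calibration is good to about 2 mm. A picture is of the moment at which its call begins. There is no depth.
- r.sign_off(): hands the job in; it is judged then, once.
The state is a dict: "clock": time; "qpos": joint angles; "qvel": joint speeds; "joint_efforts": joint torques, N m; "eef_pos": TCP position; "tcp_rot": TCP orientation; "contact_force": force on the tool from outside, world axes, zero at the start; "wrist_torque": the same for the moment, N m; "opening": opening from 0.0 (shut) to 1.0 (fully open); "grasp_force": force on a finger pad.
Only numpy, scipy, OpenCV 4.12 (cv2) and the standard library are available. Lean on these libraries where they do the work, as an engineer would, in place of code of your own. Each camera call takes 0.05 s, during which the arm holds its last target. There are 200 camera calls.

## Working session

There is one attempt and no reset: what is moved stays moved. The work goes in short steps, Python scripts to look and compute and a tool call to move; the robot and the scene stay as the last step left them, time stands still between calls to the robot, and variables do not carry over. Pictures are saved under pics/ and viewed, at most 10 in all, crops included, and the job is handed in when it is done.

Besides the shell and the picture viewer there is one more tool, called as name(argument=value, ...) on one line, values as JSON. send_rows: Moves the arm, as the interface text tells. Its arguments: {"type":"object","properties":{"targets":{"type":"array"},"grip_force":{"type":"number"}},"required":["targets"]}

```bash
mkdir -p pics
cat > h.py <<'E'
import numpy as np, cv2
from rig import r, cams
from scipy.spatial.transform import Rotation as R
def grab(n,f):
    d=cams.grab_frame(n); cv2.imwrite('pics/'+f,d['color']); np.save('pics/'+f[:-4]+'.npy',d,allow_pickle=True); return d
def load(f): return np.load('pics/'+f+'.npy',allow_pickle=True).item()
def ray(d,u,v):
    K=np.array([[d['fx'],0,d['cx']],[0,d['fy'],d['cy']],[0,0,1.]])
    p=np.array([(u-d['cx'])/d['fx'],(v-d['cy'])/d['fy']]); q=p.copy()
    for _ in range(30): q=p/(1+d['k1']*(q@q))
    a=np.array(d['attitude']); M=a if a.shape==(3,3) else R.from_euler('xyz',a).as_matrix()
    return np.array(d['xyz'],float), M@np.array([q[0],q[1],1])
def plane(d,u,v,z):
    o,k=ray(d,u,v); return o+k*(z-o[2])/k[2]
E
python3 - <<'E'
from h import *
for n in ('scene','top'):
    d=grab(n,n+'0.png'); print(n,{k:v for k,v in d.items() if k!='color'})
print(r.sense())
E
```

```text
scene {'fx': 453.4455862532114, 'fy': 453.4455862532114, 'cx': 274.8904454518529, 'cy': 213.20825775014995, 'k1': 0.007769521526774579, 'xyz': array([1496.19254295, -375.46451398,  941.81890811]), 'attitude': array([-2.24536056, -0.01641632,  1.17525086])}
top {'fx': 462.19033419313087, 'fy': 462.19033419313087, 'cx': 277.99182314431147, 'cy': 209.36545887745416, 'k1': -0.11890010749387206, 'xyz': array([ 395.9377243 ,   35.57483601, 1679.57199886]), 'attitude': array([-3.02999955, -0.01515601, -1.5440586 ])}
{'clock': 0.1, 'qpos': array([ 1.29960151e+00,  3.53576127e-01,  1.63403621e+00, -1.52840497e-05,
        1.15518711e+00, -2.38841743e-03]), 'qvel': array([-0.00171709, -0.0015459 , -0.00261333, -0.00117307, -0.00141634,
        0.00027687]), 'joint_efforts': array([ 3.49254206e-04, -6.06361485e+01, -3.42822075e+01,  1.22330466e-04,
        3.97086595e-03, -7.01903645e-06]), 'eef_pos': array([165.87618148, 602.16213404, 230.64855355]), 'tcp_rot': array([-3.14038583e+00,  1.10931117e-05,  2.87279244e+00]), 'contact_force': array([0.60433077, 0.80208745, 0.36503134]), 'wrist_torque': array([ 0.00851922, -0.01069765,  0.04244732]), 'grasp_force': 0.0, 'opening': 1.000482891558535}
```

View pics/scene0.png

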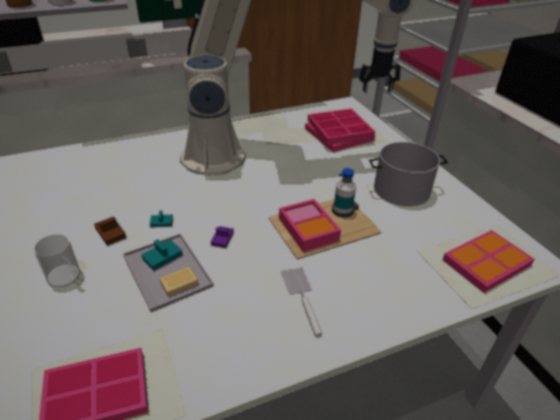

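View pics/top0.png

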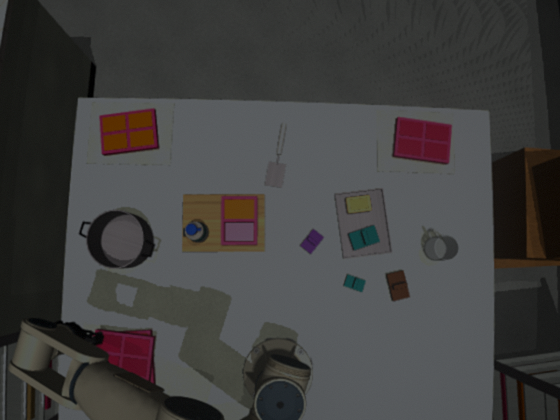

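The pictures show these candidates for the insert:
- Large teal on the tray: scene (161,253), top (364,238).
- Small teal: scene (161,220), top (355,283).
- Brown: scene (110,230), top (398,285).
- Purple: scene (222,236), top (312,241).

By the description I choose the large teal one on the tray. The station's empty pocket is at top (239,232), its amber pocket at (240,209) and the blue cap at (191,229).

Run:
```python
from h import *
t=load('top0'); s=load('scene0')
def blobs(d,lo,hi,box,name,z,mina=20):
    hsv=cv2.cvtColor(d['color'],cv2.COLOR_BGR2HSV); m=cv2.inRange(hsv,lo,hi)
    b=np.zeros_like(m); x0,y0,x1,y1=box; b[y0:y1,x0:x1]=m[y0:y1,x0:x1]
    for c in cv2.findContours(b,cv2.RETR_EXTERNAL,cv2.CHAIN_APPROX_NONE)[0]:
        if cv2.contourArea(c)<mina: continue
        w=np.array([plane(d,*p[0],z)[:2] for p in c],np.float32); q=cv2.minAreaRect(w)
        M=cv2.moments(c); print(name,'px',round(M['m10']/M['m00'],1),round(M['m01']/M['m00'],1),'A',cv2.contourArea(c),'rect',np.round(q[0],1),np.round(q[1],1),round(q[2],1), 'box',np.round(cv2.boxPoints(q)).tolist())
blobs(t,(80,90,30),(98,255,255),(300,180,420,310),'teal top',28)
blobs(t,(105,120,40),(125,255,255),(170,210,215,250),'cap top',168)
blobs(t,(160,30,40),(179,255,255),(210,185,265,255),'pink',54)
blobs(t,(5,130,60),(18,255,255),(215,190,262,225),'amber',50)
blobs(s,(105,130,40),(125,255,255),(330,160,365,185),'cap scene',168)
blobs(s,(80,90,30),(98,255,255),(130,200,200,280),'teal scene',28)
a=cv2.resize(t['color'][180:300,165:425],None,fx=3,fy=3,interpolation=cv2.INTER_CUBIC); a=cv2.convertScaleAbs(a,alpha=1.6)
cv2.imwrite('pics/crop1.png',a)
```

```text
teal top px 354.4 282.9 A 196.5 rect [ 325.8 -263.8] [68.1 41.8] 72.3 box [[296.0, -290.0], [335.0, -303.0], [356.0, -238.0], [316.0, -225.0]]
teal top px 363.6 237.2 A 429.5 rect [ 490.1 -295.5] [61.4 99.2] 19.5 box [[445.0, -259.0], [478.0, -353.0], [536.0, -332.0], [502.0, -239.0]]
cap top px 191.6 229.0 A 90.0 rect [493.1 297.5] [37.6 37. ] 47.2 box [[467.0, 296.0], [494.0, 271.0], [519.0, 299.0], [492.0, 324.0]]
pink px 238.6 219.9 A 1691.5 rect [537.5 152.8] [170.5 127.9] 1.8 box [[450.0, 214.0], [454.0, 86.0], [625.0, 92.0], [621.0, 219.0]]
amber px 238.6 208.6 A 542.5 rect [578.3 156. ] [ 67.9 103.4] 1.6 box [[543.0, 207.0], [546.0, 103.0], [614.0, 105.0], [611.0, 209.0]]
cap scene px 347.1 172.8 A 68.5 rect [504.8 294.2] [31.4 51.5] 46.0 box [[475.0, 301.0], [512.0, 265.0], [534.0, 288.0], [497.0, 323.0]]
teal scene px 161.6 253.6 A 640.5 rect [ 490.7 -300. ] [101.7 100.9] 18.0 box [[427.0, -268.0], [458.0, -364.0], [555.0, -332.0], [524.0, -236.0]]
teal scene px 161.0 220.0 A 195.5 rect [ 340.1 -265.2] [67.7 64.8] 68.4 box [[298.0, -285.0], [358.0, -309.0], [383.0, -246.0], [322.0, -222.0]]
```

View pics/crop1.png

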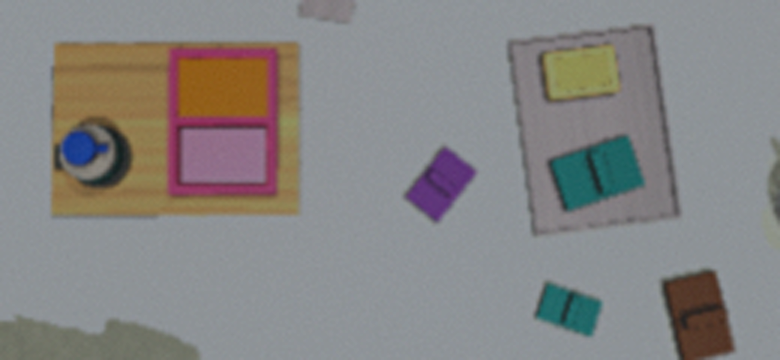

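The crop confirms the large teal insert at crop (597,172), on the tray with the yellow soap bar; its measured size is 61x99 mm, which fits 64x100. The small teal one is off the tray at crop (568,308).

The station origin comes out near (497.5,151.6), yaw about 1.7°. The cap, seen at (493,297.5), is consistent with that.

```bash
cat >> h.py <<'E'
def delta(c,t):
    "commanded pose -> target, both (x,y,z mm,yaw), tool down; prints row"
    M=R.from_euler('xyz',[np.pi,0,c[3]]).as_matrix()
    s=M.T@(np.array(t[:3])-c[:3])/1000; print('row',np.round(s,4),'wz',round(-(t[3]-c[3]),4))
E
python3 -c "
from h import *
delta([165.98,602.56,231.28,2.873],[493,300,240,1.6])"
```

```text
row [-0.3956 -0.2049 -0.0087] wz 1.273
```

send_rows(targets=[-0.396,-0.205,-0.009,0,0,1.27,-1,-0.396,-0.205,-0.009,0,0,1.27,-1,-0.396,-0.205,-0.009,0,0,1.27,-1,-0.396,-0.205,-0.009,0,0,1.27,-1,-0.396,-0.205,-0.009,0,0,1.27,-1,-0.396,-0.205,-0.009,0,0,1.27,-1,-0.396,-0.205,-0.009,0,0,1.27,-1,-0.396,-0.205,-0.009,0,0,1.27,-1,-0.396,-0.205,-0.009,0,0,1.27,-1,-0.396,-0.205,-0.009,0,0,1.27,-1,-0.396,-0.205,-0.009,0,0,1.27,-1,-0.396,-0.205,-0.009,0,0,1.27,-1], grip_force=60)

```text
clock: 1.1
eef_pos: [496.9, 296.1, 240.2]
tcp_rot: [3.14, 0.001, 1.597]
contact_force: [0.6, -0.3, -0.2]
opening: -0.001
grasp_force: 0.0
```

Run:
```python
from h import *
d=grab('wrist','w1.png'); print({k:v for k,v in d.items() if k!='color'}); s=r.sense(); print(s['clock'],s['eef_pos'],s['tcp_rot'],s['opening'],s['contact_force'])
```

```text
{'fx': 345.7999845731989, 'fy': 345.7999845731989, 'cx': 275.0452713115543, 'cy': 205.1749133769985, 'k1': -0.023757664686855615, 'xyz': array([493.69783427, 369.46487412, 382.84161501]), 'attitude': array([ 2.84679784e+00, -2.13091852e-04,  2.57719674e-02])}
1.15 [495.00500701 297.65253457 239.95954442] [-3.14149042e+00  4.55255778e-04  1.59887854e+00] -0.0008417891271016934 [-0.82725298  0.6569573  -0.45557519]
```

View pics/w1.png

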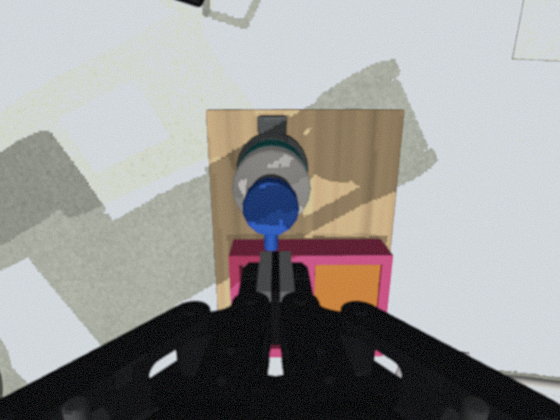

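The wrist view shows the round blue cap at about (271,207), its nozzle pointing at the mould. The mould's far rim edge is at row ~255, and the shut fingers are at about (275,270).

```bash
python3 - <<'E'
from h import *
d=load('w1'); hsv=cv2.cvtColor(d['color'],cv2.COLOR_BGR2HSV)
m=cv2.inRange(hsv,(100,130,60),(125,255,255)); m=cv2.morphologyEx(m,cv2.MORPH_OPEN,cv2.getStructuringElement(cv2.MORPH_ELLIPSE,(25,25)))
c=max(cv2.findContours(m,0,1)[0],key=cv2.contourArea); w=np.array([plane(d,*p[0],168)[:2] for p in c],np.float32)
print(cv2.minEnclosingCircle(c),cv2.minEnclosingCircle(w), cv2.fitEllipse(w))
for p in [(230,254),(391,254)]: print(plane(d,*p,54))
s=load('scene0'); print(plane(s,347.5,170.5,168))
E
python3 -c "
from h import *
delta([493,300,240.3,1.603],[493,300,176,1.603])"
```

```text
((270.0, 206.79824829101562), 29.21897315979004) ((492.2635498046875, 302.51849365234375), 19.857271194458008) ((492.341552734375, 302.82196044921875), (34.16118240356445, 38.88383865356445), 0.020059293136000633)
[450.90873889 215.43388032  54.        ]
[618.48124118 219.60972741  54.        ]
[494.50008164 301.42134856 168.        ]
row [ 0.     -0.      0.0643] wz -0.0
```

send_rows(targets=[0.002,0,0.03,0,0,0,-1,0.002,0,0.06,0,0,0,-1,0.002,0,0.068,0,0,0,-1,0.002,0,0.072,0,0,0,-1,0.002,0,0.076,0,0,0,-1,0.002,0,0.08,0,0,0,-1,0.002,0,0.081,0,0,0,-1,0.002,0,0.081,0,0,0,-1,0.002,0,0.081,0,0,0,-1,0.002,0,0.081,0,0,0,-1])

```text
clock: 1.98
eef_pos: [493.6, 302.3, 160.1]
tcp_rot: [3.14, -0.001, 1.603]
contact_force: [-1.7, 1.2, 3.8]
opening: 0.005
grasp_force: 2.0
```

send_rows(targets=[0,0,0.001,0,0,0,-1,0,0,0.0015,0,0,0,-1,0,0,0.0015,0,0,0,-1,0,0,0.0015,0,0,0,-1])

```text
clock: 2.32
eef_pos: [493.8, 302.3, 159.8]
tcp_rot: [3.14, -0.001, 1.603]
contact_force: [-7.1, -0.3, 18.6]
opening: -0.002
grasp_force: 8.9
```

```bash
python3 -c "
from h import *
delta([493,302,247.8,1.603],[433,-315,230,0.339])"
```

```text
row [-0.6147 -0.0798  0.0178] wz 1.264
```

send_rows(targets=[0,0,-0.03,0,0,0,-1,0,0,-0.06,0,0,0,-1,0,0,-0.09,0,0,0,-1,0,0,-0.09,0,0,0,-1])

```text
clock: 2.65
eef_pos: [496.3, 303.1, 253.9]
tcp_rot: [3.133, -0.004, 1.603]
contact_force: [1.0, 0.2, 0.3]
opening: 0.003
grasp_force: 0.0
```

send_rows(targets=[-0.307,-0.04,0,0,0,0,1,-0.307,-0.04,0,0,0,0,1,-0.307,-0.04,0,0,0,0,1,-0.307,-0.04,0,0,0,0,1,-0.307,-0.04,0,0,0,0,1,-0.307,-0.04,0,0,0,0,1,-0.307,-0.04,0,0,0,0,1,-0.307,-0.04,0,0,0,0,1,-0.307,-0.04,0,0,0,0,1,-0.307,-0.04,0,0,0,0,1])

```text
clock: 3.48
eef_pos: [463.1, -7.5, 247.7]
tcp_rot: [3.141, 0.0, 1.6]
contact_force: [-0.5, 0.8, -0.3]
opening: 1.005
grasp_force: 0.0
```

send_rows(targets=[-0.308,-0.04,0.018,0,0,1.264,1,-0.308,-0.04,0.018,0,0,1.264,1,-0.308,-0.04,0.018,0,0,1.264,1,-0.308,-0.04,0.018,0,0,1.264,1,-0.308,-0.04,0.018,0,0,1.264,1,-0.308,-0.04,0.018,0,0,1.264,1,-0.308,-0.04,0.018,0,0,1.264,1,-0.308,-0.04,0.018,0,0,1.264,1,-0.308,-0.04,0.018,0,0,1.264,1,-0.308,-0.04,0.018,0,0,1.264,1,-0.308,-0.04,0.018,0,0,1.264,1,-0.308,-0.04,0.018,0,0,1.264,1])

```text
clock: 4.48
eef_pos: [433.6, -314.8, 229.5]
tcp_rot: [-3.141, 0.0, 0.342]
contact_force: [0.1, 0.3, -0.8]
opening: 0.997
grasp_force: 0.0
```

send_rows(targets=[0,0,0,0,0,0,1,0,0,0,0,0,0,1,0,0,0,0,0,0,1,0,0,0,0,0,0,1])

```text
clock: 4.82
eef_pos: [433.2, -315.2, 229.9]
tcp_rot: [3.141, -0.0, 0.341]
contact_force: [-0.2, -0.1, -0.4]
opening: 1.0
grasp_force: 0.0
```

Run:
```python
from h import *
d=grab('wrist','w2.png'); s=r.sense(); print(d['xyz'],d['attitude'],s['clock'],s['eef_pos'],s['tcp_rot'],s['opening'],s['contact_force'])
```

```text
[ 501.55646748 -290.98656286  372.64734068] [ 2.84727661e+00 -1.47837564e-04 -1.23112289e+00] 4.8667 [ 433.11338741 -315.30034125  229.87437114] [ 3.14139794e+00 -9.49694807e-05  3.40072978e-01] 0.9999569968792156 [ 0.27648503 -0.52695462  0.3476209 ]
```

View pics/w2.png

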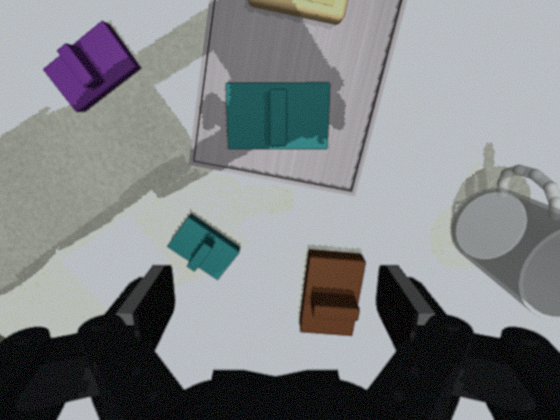

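The wrist view shows the large insert at about (278,115), rib up and squared with the image. The small teal (203,246), brown (333,292) and purple (90,66) pieces are clear of it.

Run:
```python
from h import *
d=load('w2'); hsv=cv2.cvtColor(d['color'],cv2.COLOR_BGR2HSV)
m=cv2.inRange(hsv,(78,110,30),(100,255,255)); m[160:]=0; m=cv2.morphologyEx(m,cv2.MORPH_OPEN,np.ones((5,5)))
c=max(cv2.findContours(m,0,1)[0],key=cv2.contourArea)
print(cv2.boundingRect(c),cv2.minAreaRect(c))
for z in (28,):
    w=np.array([plane(d,*p[0],z)[:2] for p in c],np.float32); print(z,cv2.minAreaRect(w))
# rib top edges: print hue/value row profile
print(hsv[112,225:335,2].tolist()); print(hsv[78:156,279,2].tolist())
for u,v in [(271,89),(288,89),(288,146),(271,146)]: print(plane(d,u,v,58))
```

```text
(227, 83, 102, 66) ((277.5, 115.5), (65.0, 101.0), 90.0)
28 ((488.57073974609375, -298.02313232421875), (61.187808990478516, 97.36100006103516), 19.46881675720215)
[98, 78, 84, 86, 89, 87, 89, 85, 93, 92, 91, 90, 86, 88, 89, 88, 92, 88, 86, 94, 89, 89, 89, 89, 92, 89, 90, 88, 88, 84, 87, 90, 93, 88, 91, 90, 90, 86, 89, 83, 76, 64, 74, 71, 75, 77, 81, 84, 88, 87, 90, 92, 89, 87, 88, 96, 88, 87, 91, 90, 83, 73, 78, 84, 93, 88, 90, 88, 89, 89, 90, 89, 91, 88, 92, 87, 88, 89, 89, 90, 90, 86, 90, 90, 90, 87, 86, 91, 90, 87, 89, 89, 88, 88, 91, 95, 85, 87, 89, 87, 92, 92, 86, 82, 89, 112, 113, 113, 116, 112]
[116, 123, 120, 112, 91, 81, 90, 86, 91, 88, 79, 78, 88, 88, 94, 96, 91, 92, 89, 92, 90, 94, 87, 90, 83, 92, 90, 89, 86, 89, 85, 89, 88, 89, 88, 93, 86, 88, 88, 88, 85, 89, 88, 90, 94, 89, 89, 85, 84, 87, 82, 86, 83, 87, 96, 81, 86, 82, 89, 88, 87, 82, 86, 86, 84, 86, 79, 76, 98, 118, 125, 137, 164, 172, 167, 166, 170, 166]
[ 509.49094973 -284.52073294   58.        ]
[ 514.39348914 -298.38550099   58.        ]
[ 468.28486633 -315.22125183   58.        ]
[ 463.1603032  -300.72321952   58.        ]
```

```bash
python3 -c "
from h import *
delta([433,-315,230,0.339],[488.7,-298.7,32,0.339])"
```

```text
row [0.058  0.0032 0.198 ] wz -0.0
```

send_rows(targets=[0.058,0.003,0.03,0,0,0,1,0.058,0.003,0.06,0,0,0,1,0.058,0.003,0.09,0,0,0,1,0.058,0.003,0.12,0,0,0,1,0.058,0.003,0.145,0,0,0,1,0.058,0.003,0.165,0,0,0,1,0.058,0.003,0.18,0,0,0,1,0.058,0.003,0.19,0,0,0,1,0.058,0.003,0.198,0,0,0,1,0.058,0.003,0.198,0,0,0,1,0.058,0.003,0.198,0,0,0,1])

```text
clock: 5.78
eef_pos: [488.9, -299.2, 32.1]
tcp_rot: [3.141, -0.0, 0.339]
contact_force: [0.9, 0.3, -0.2]
opening: 1.002
grasp_force: 0.0
```

send_rows(targets=[0,0,0,0,0,0,-1,0,0,0,0,0,0,-1,0,0,0,0,0,0,-1,0,0,0,0,0,0,-1,0,0,0,0,0,0,-1,0,0,0,0,0,0,-1,0,0,0,0,0,0,-1,0,0,0,0,0,0,-1], grip_force=60)

```text
clock: 6.45
eef_pos: [489.0, -299.3, 32.2]
tcp_rot: [3.141, -0.0, 0.339]
contact_force: [-0.8, 0.7, 6.1]
opening: 0.176
grasp_force: 59.3
```

send_rows(targets=[0,0,-0.01,0,0,0,-1,0,0,-0.03,0,0,0,-1,0,0,-0.06,0,0,0,-1,0,0,-0.09,0,0,0,-1,0,0,-0.12,0,0,0,-1,0,0,-0.15,0,0,0,-1,0,0,-0.17,0,0,0,-1,0,0,-0.17,0,0,0,-1,0,0,-0.17,0,0,0,-1])

```text
clock: 7.2
eef_pos: [489.0, -299.2, 203.0]
tcp_rot: [3.14, -0.001, 0.339]
contact_force: [0.4, -0.1, -1.5]
opening: 0.176
grasp_force: 58.7
```

```bash
python3 -c "
from h import *
delta([488.7,-298.7,202,0.339],[433,152,202,0.028]); s=r.sense(); print(s['eef_pos'],s['opening'],s['grasp_force'],s['contact_force'])"
```

```text
row [ 0.0973 -0.4436 -0.    ] wz 0.311
[ 488.99709918 -299.23546872  202.96465107] 0.17629393798342013 58.70025336742401 [ 0.41037052 -0.09572783 -1.50559082]
```

send_rows(targets=[0.049,-0.222,0,0,0,0,-1,0.049,-0.222,0,0,0,0,-1,0.049,-0.222,0,0,0,0,-1,0.049,-0.222,0,0,0,0,-1,0.049,-0.222,0,0,0,0,-1,0.049,-0.222,0,0,0,0,-1,0.049,-0.222,0,0,0,0,-1,0.049,-0.222,0,0,0,0,-1])

```text
clock: 7.87
eef_pos: [460.0, -72.4, 200.5]
tcp_rot: [-3.141, 0.002, 0.341]
contact_force: [0.6, -0.8, -2.0]
opening: 0.174
grasp_force: 59.1
```

send_rows(targets=[0.048,-0.222,0,0,0,0.311,-1,0.048,-0.222,0,0,0,0.311,-1,0.048,-0.222,0,0,0,0.311,-1,0.048,-0.222,0,0,0,0.311,-1,0.048,-0.222,0,0,0,0.311,-1,0.048,-0.222,0,0,0,0.311,-1,0.048,-0.222,0,0,0,0.311,-1,0.048,-0.222,0,0,0,0.311,-1,0.048,-0.222,0,0,0,0.311,-1,0.048,-0.222,0,0,0,0.311,-1,0.048,-0.222,0,0,0,0.311,-1,0.048,-0.222,0,0,0,0.311,-1])

```text
clock: 8.87
eef_pos: [432.9, 150.8, 201.7]
tcp_rot: [3.141, 0.0, 0.026]
contact_force: [-0.2, -0.0, -1.9]
opening: 0.174
grasp_force: 59.4
```

Run:
```python
from h import *
d=grab('wrist','w3.png'); s=r.sense(); print(d['xyz'],d['attitude'],s['clock'],s['eef_pos'],s['tcp_rot'],s['opening'],s['contact_force'])
```

```text
[505.48470942 152.34170269 344.42544355] [ 2.84703949e+00 -5.59998822e-04 -1.54583715e+00] 8.9167 [432.82013047 150.99116704 201.74026011] [3.14148114e+00 6.36271188e-05 2.60720805e-02] 0.1752481580051607 [-0.08363408 -0.81669798 -0.56588075]
```

View pics/w3.png

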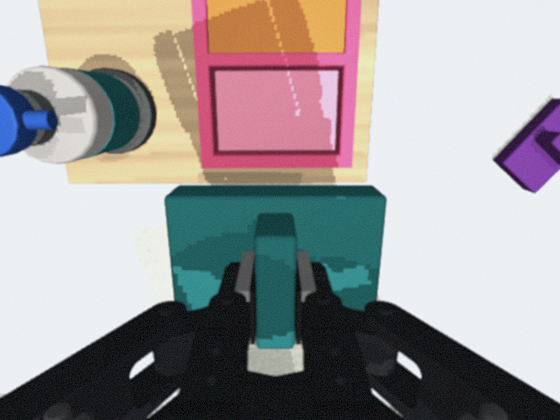

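The wrist view shows the empty pocket's mouth at about cols 212–344, rows 65–156. The held insert is below it, squared and rib centred at col 276; its front edge spans cols 166–385.

Run:
```python
from h import *
d=load('w3'); im=cv2.GaussianBlur(d['color'],(3,3),0); hsv=cv2.cvtColor(im,cv2.COLOR_BGR2HSV)
for name,seg in [('row110 L',im[110,185:225]),('row110 R',im[110,330:365]),('col280 top',im[45:80,280]),('col240 bot',im[145,:0]),('col240 bot',im[145:205,240]),('ins L',im[205,155:180]),('ins R',im[205,372:395])]:
    print(name,[tuple(map(int,p[[1,2]])) for p in seg])
```

```text
row110 L [(154, 177), (154, 178), (155, 178), (155, 179), (156, 179), (156, 179), (155, 179), (155, 178), (155, 178), (154, 177), (153, 177), (149, 181), (134, 191), (109, 201), (90, 208), (85, 210), (84, 210), (83, 208), (82, 207), (82, 208), (84, 210), (85, 210), (84, 209), (82, 207), (78, 199), (69, 181), (57, 152), (45, 121), (38, 102), (40, 101), (56, 118), (87, 154), (116, 190), (132, 211), (138, 217), (138, 217), (138, 218), (137, 218), (137, 218), (137, 218)]
row110 R [(200, 233), (199, 233), (199, 233), (199, 233), (195, 232), (174, 218), (132, 177), (81, 128), (45, 100), (35, 100), (44, 123), (63, 165), (87, 206), (106, 226), (117, 230), (120, 230), (120, 230), (120, 230), (120, 230), (119, 229), (119, 229), (120, 230), (120, 230), (125, 230), (144, 231), (178, 232), (206, 233), (220, 234), (222, 234), (222, 234), (222, 234), (222, 234), (222, 234), (222, 234), (223, 234)]
col280 top [(163, 224), (150, 215), (135, 204), (129, 199), (132, 201), (135, 203), (129, 202), (111, 199), (94, 201), (87, 208), (87, 212), (86, 212), (86, 212), (85, 211), (85, 210), (83, 209), (83, 209
[... 768 characters left out ...]
 (65, 21), (65, 21), (67, 22), (75, 26), (86, 32), (95, 35), (102, 37), (106, 40), (108, 41), (109, 41), (110, 42), (111, 42), (111, 41)]
ins L [(239, 236), (239, 236), (239, 236), (239, 236), (239, 236), (240, 236), (240, 236), (238, 235), (225, 220), (186, 173), (137, 107), (110, 57), (107, 40), (110, 42), (111, 42), (111, 41), (111, 42), (112, 43), (112, 43), (111, 42), (111, 41), (112, 42), (112, 43), (111, 42), (110, 40)]
ins R [(109, 39), (109, 40), (109, 40), (109, 41), (110, 41), (110, 41), (111, 42), (111, 42), (109, 41), (108, 39), (107, 38), (105, 39), (110, 57), (138, 107), (186, 173), (224, 219), (238, 235), (239, 237), (239, 236), (239, 236), (239, 236), (239, 236), (239, 236)]
```

Run:
```python
from h import *
d=load('w3')
for n,u,v,z in [('L',211,110,54),('R',341,110,54),('T',280,65.3,54),('B',240,155,54),('oL',197.8,110,54),('oR',354.5,110,54),('oB',240,167.5,54),('insTop',275,196,197.7),('insBot',275,185,173.7),('iL',164.7,205,197.7),('iR',385.8,205,197.7)]: print(n,np.round(plane(d,u,v,z)[:2],1))
# outer near edge direction: boundary pink/board near rows 160-175
hsv=cv2.cvtColor(cv2.GaussianBlur(d['color'],(3,3),0),cv2.COLOR_BGR2HSV)
G=cv2.GaussianBlur(d['color'],(3,3),0).astype(int)
def vcross(cols,lo,hi,sgn,th,ch):
    P=[]
    for u in cols:
        for v in range(lo,hi):
            a,b=G[v,u,ch],G[v+1,u,ch]
            if (a-th)*(b-th)<=0 and a!=b and np.sign(b-a)==sgn: P.append(plane(d,u,v+(th-a)/(b-a),54)[:2]);break
    P=np.array(P); f=np.polyfit(P[:,1],P[:,0],1); print(len(P),'x at y=151.5',np.polyval(f,151.5),'slope',f[0])
vcross(range(222,335,3),58,72,-1,150,2)   # far mouth edge
vcross(range(222,335,3),150,161,1,155,2) # near mouth edge
vcross(range(210,335,3),162,174,1,110,1)  # near outer edge
```

```text
L [496.8 204. ]
R [499.5  98.4]
T [532.1 149. ]
B [460.8 180.6]
oL [496.6 214.7]
oR [499.8  87.5]
oB [450.1 180.6]
insTop [465.2 151.3]
insBot [464.4 151.2]
iL [459.9 200.2]
iR [462.3 101.9]
38 x at y=151.5 531.9083386602789 slope -0.022814827061649248
38 x at y=151.5 461.88168753773874 slope -0.028451140333549445
42 x at y=151.5 451.10576998768414 slope -0.02980438831283125
```

send_rows(targets=[0.03,0.001,0.03,0,0,0,-1,0.055,0.0014,0.06,0,0,0,-1,0.064,0.0014,0.09,0,0,0,-1,0.064,0.0014,0.105,0,0,0,-1,0.064,0.0014,0.112,0,0,0,-1,0.064,0.0014,0.117,0,0,0,-1,0.064,0.0014,0.121,0,0,0,-1,0.064,0.0014,0.125,0,0,0,-1,0.064,0.0014,0.127,0,0,0,-1,0.064,0.0014,0.127,0,0,0,-1])

```text
clock: 9.75
eef_pos: [496.8, 152.4, 75.2]
tcp_rot: [-3.141, -0.001, 0.028]
contact_force: [1.1, 0.5, -1.0]
opening: 0.174
grasp_force: 59.3
```

send_rows(targets=[0,0.001,0.002,0,0,0,-1,0,0.001,0.004,0,0,0,-1,0,0.001,0.006,0,0,0,-1,0,0.001,0.008,0,0,0,-1,0,0.001,0.01,0,0,0,-1,0,0.001,0.012,0,0,0,-1,0,0.001,0.014,0,0,0,-1,0,0.001,0.015,0,0,0,-1,0,0.001,0.015,0,0,0,-1])

```text
clock: 10.5
eef_pos: [497.1, 151.4, 60.4]
tcp_rot: [-3.141, -0.001, 0.028]
contact_force: [-0.4, -0.5, 3.6]
opening: 0.176
grasp_force: 60.3
```

send_rows(targets=[0,0,0.001,0,0,0,-1,0,0,0.002,0,0,0,-1,0,0,0.003,0,0,0,-1,0,0,0.003,0,0,0,-1])

```text
clock: 10.83
eef_pos: [497.2, 151.4, 58.1]
tcp_rot: [-3.141, -0.001, 0.028]
contact_force: [-3.3, -1.6, 14.9]
opening: 0.169
grasp_force: 61.6
```

send_rows(targets=[0,0,0.001,0,0,0,-1,0,0,0.0015,0,0,0,-1,0,0,0.0015,0,0,0,-1,0,0,0.0015,0,0,0,-1])

```text
clock: 11.17
eef_pos: [497.2, 151.5, 58.0]
tcp_rot: [-3.141, -0.001, 0.028]
contact_force: [-9.1, -3.6, 35.1]
opening: 0.177
grasp_force: 64.7
```

send_rows(targets=[0,0,-0.002,0,0,0,-1,0,0,-0.002,0,0,0,-1,0,0,-0.002,0,0,0,0.2,0,0,-0.002,0,0,0,0.2,0,0,-0.002,0,0,0,0.2,0,0,-0.002,0,0,0,0.2,0,0,-0.002,0,0,0,0.2,0,0,-0.002,0,0,0,0.2])

```text
clock: 11.83
eef_pos: [496.6, 151.3, 57.1]
tcp_rot: [3.142, 0.0, 0.028]
contact_force: [1.0, 0.5, -0.2]
opening: 0.602
grasp_force: 0.0
```

send_rows(targets=[0,0,-0.015,0,0,0,0.2,0,0,-0.04,0,0,0,0.2,0,0,-0.08,0,0,0,0.2,-0.02,0,-0.12,0,0,0,0.2,-0.06,0,-0.14,0,0,0,0.2,-0.065,0,-0.145,0,0,0,0.2,-0.065,0,-0.145,0,0,0,0.2,-0.065,0,-0.145,0,0,0,0.2,-0.065,0,-0.145,0,0,0,0.2])

```text
clock: 12.58
eef_pos: [432.3, 149.6, 201.8]
tcp_rot: [3.142, -0.0, 0.028]
contact_force: [1.2, 0.6, 0.4]
opening: 0.598
grasp_force: 0.0
```

Run:
```python
from h import *
d=grab('wrist','w4.png'); s=r.sense(); print(s['clock'],s['eef_pos'],s['opening'],s['contact_force'])
hsv=cv2.cvtColor(d['color'],cv2.COLOR_BGR2HSV)
m=cv2.inRange(hsv,(78,90,20),(100,255,255)); m[:,:170]=0; m=cv2.morphologyEx(m,cv2.MORPH_OPEN,np.ones((5,5)))
c=max(cv2.findContours(m,0,1)[0],key=cv2.contourArea); w=np.array([plane(d,*p[0],54)[:2] for p in c],np.float32); print(cv2.boundingRect(c),cv2.minAreaRect(w))
```

```text
12.6333 [432.26125511 149.53846963 201.52737594] 0.6025493681637429 [-0.90994369 -0.22555386  0.18814833]
(213, 69, 125, 80) ((497.8934326171875, 150.89776611328125), (62.08118438720703, 98.89580535888672), 1.5628660917282104)
```

View pics/w4.png

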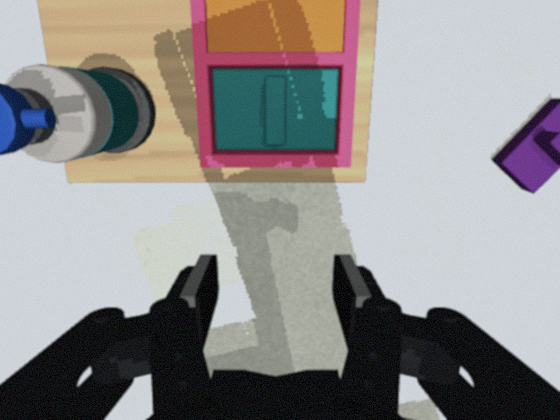

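The insert fills the pocket at (275,110): centred within 1 mm, yaw 1.6°, rib up and released. The cap is up and the arm is clear. The hard stop came at TCP z 58, which matches flush, because the grasp was 4 mm above the face.

```bash
python3 -c "
from rig import r
print(r.sign_off())"
```

```text
the job is handed in; nothing more can be done
None
```

I pressed the spray cap fully down and let it spring back, then pressed the teal insert into the empty pocket to its stop, flush with the rim by my measurements, and let go; the job is handed in, and I did not get a verdict back.

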